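Groceries away in the stepped rack

TASK

Put the tall bean jar, the standard food tin and the squat tin away in the stepped wooden rack, each under the lowest shelf it fits. The squat tin's compartment under the low shelf, the one beside the middle step, is too narrow for it: lift the divider by its knob out of its middle notch and drop it fully into the end notch, on the tealights' side. Slide each item over the bevelled lip at the rack's front until it stands flat and upright behind the lip, without knocking any of them over or disturbing the other things on the worktop.

Things in the scene. Friction and masses are not known exactly. Their poses are not given: they have to be found in the camera images.
- rack: Stepped rack of light wood, 394 mm wide, fixed. Origin: on the worktop, mid width, at the inner edge of the front lip; x points into the rack, y to the robot's left. Uprights 10 mm thick make three rooms side by side: tall, mid, low. Uprights and shelves (10 mm thick) run from x = 0 to 105 mm; the lip lies before them. A tea caddy (top at 308 mm) and two spice jars (238 mm) stand on it.
- lip (a point): Middle of the lip's inner edge, on the worktop (the rack's origin and axes). The fixed bevelled lip crosses every room's front: ramp rising 4 mm from x = -20 to -6 mm, flat top to x = 0, then a sheer drop to the worktop; between rooms it has 10 x 10 mm sill ends. A rail at the back stops things at x = 95 mm.
- tall_bay (a point): On the worktop in the middle of the tall room behind the lip (rack x 48, y 134.5 mm); axes of the rack. The room is 105 mm wide (rack y 82 to 187), 168 mm clear under its shelf; its two uprights are 178 mm high.
- mid_bay (a point): On the worktop in the middle of the mid room behind the lip (rack x 48, y 23.5 mm); axes of the rack. The room is 97 mm wide (rack y -25 to 72), 122 mm clear under its shelf, shelf top at 132 mm.
- low_bay (a point): On the worktop in the middle of the squat tin's compartment behind the lip (rack x 48, y -86 mm); axes of the rack. It runs from the mid room's upright (y -35) to the divider: 102 mm wide with the divider in the end notch, 72 mm in the middle notch. 70 mm clear, shelf top at 80 mm. Two fixed tealights stand beyond the divider, by the outer upright.
- divider: Loose divider of the low room, 0.12 kg. Origin: middle of the underside of its steel cross-bar (48 x 8 x 8 mm), which rests in a pair of notches; axes the rack's. Below, on a 10 x 6 mm stem through a slot along the shelf, hangs a wooden panel 84 x 8 x 47 mm, lower edge 77 mm under the origin. Raised 8 mm it is out of the notch; at 20 mm the panel meets the shelf.
- knob (a point): Middle of the divider's round wooden knob, 22 mm in diameter, 26 mm high, 28 mm above the divider's origin. Grip it from above; the notched strips beneath reach up to 20 mm below this point.
- notch_mid (a point): Middle notch (start), on the low shelf's top between the two notched strips, where the divider's origin lies when seated there; axes of the rack.
- notch_end (a point): End notch, 30 mm from the middle notch toward the tealights (rack -y): where the divider's origin must lie. Notches are 11 mm wide, 8 mm deep, open at the top; axes of the rack.
- bean_jar: Tall glass jar of beans with a white lid, round, 83 mm in diameter, 155 mm high, about 0.75 kg, upright; origin: centre of its underside, z up. Too wide for a safe grip; may topple at the lip if pushed more than about 30 mm above the worktop.
- food_tin: Standard food tin, round, 75 mm in diameter, 110 mm high, about 0.42 kg; origin: centre of its underside, z up. It and the bean jar stand one nearer the rack, one farther left; which is which varies.
- squat_tin: Squat food tin, round, 75 mm in diameter, 58 mm high, about 0.25 kg; origin: centre of its underside, z up.
- passata: Bystander: upright carton 61 x 91 x 144 mm; origin: centre of its underside.
- salt: Bystander: salt shaker, 44 mm across, 90 mm high; origin: centre of its underside.
- mustard: Bystander: small jar with a red lid, 64 mm across, 62 mm high; origin: centre of its underside.

How it is judged:
At the end, for the whole second after the job is handed in: Bean jar in the tall, food tin in the mid, squat tin in the low bay: each behind the lip (within 15 mm of the bay point in depth, 17 mm across), flat on the worktop (3 mm, tilt under 0.035 rad), at rest. Divider at rest in the end notch (4 mm along, 2 mm in height, tilt under 0.06) (x of bean_jar in the frame of tall_bay between -0.015 and 0.015 m and y of bean_jar in the frame of tall_bay between -0.017 and 0.017 m and height (world z) of bean_jar between -0.003 and 0.003 m and angle between each of bean_jar, food_tin, squat_tin's own z axis and vertical below 0.035 rad and linear speed of each of bean_jar, food_tin, squat_tin, divider below 0.01 m/s and x of food_tin in the frame of mid_bay between -0.015 and 0.015 m and y of food_tin in the frame of mid_bay between -0.017 and 0.017 m and height (world z) of food_tin between -0.003 and 0.003 m and x of squat_tin in the frame of low_bay between -0.015 and 0.015 m and y of squat_tin in the frame of low_bay between -0.017 and 0.017 m and height (world z) of squat_tin between -0.003 and 0.003 m and y of divider in the frame of notch_end between -0.004 and 0.004 m and z of divider in the frame of notch_end between -0.002 and 0.002 m and angle between divider's own z axis and vertical below 0.06 rad); the robot touches nothing.
It fails at once if one of the three groceries is knocked over (tilted beyond 0.5 rad) (angle between any of bean_jar, food_tin, squat_tin's own z axis and vertical above 0.5 rad).
It fails at once if a bystander (carton, salt shaker or red-lidded jar) is shifted more than 25 mm or tilted beyond 0.3 rad (distance of any of passata, salt, mustard from where it was at the start of the episode above 0.025 m or angle between any of passata, salt, mustard's own z axis and vertical above 0.3 rad).
It also fails if it takes over 72 s, if anything falls off the work surface, if the arm or the gripper's body presses on something with over 40 N, if the wrist force passes 120 N, or if a joint passes its speed limit or range.

ROBOT

A 6-joint arm with a two-finger parallel gripper is mounted at the origin on a cart in front of the work surface, level with it; the furniture and walls round the work are solid. World frame = base frame: x ahead of the robot, y to its left, z up, the work surface at z = 0. Lengths are in m, angles in rad, forces in N, time in s.
With the tool pointing down it reaches from about 0.375 to 0.975 m from the base axis. Payload 3.8 kg.
Tool frame: the origin (TCP) lies between the finger pads; the fingertips stand 25 mm ahead of it and the grasp point (between the pads) lies 6 mm ahead of it; z points along the fingers, y is the line along which they close (so a half turn about z gives the same grasp; the last joint's range is limited). The gripper opens to 88 mm and grips with 3 to 60 N. Pads are 18 mm wide; open, the fingers measure 123 mm over their backs; the gripper's body (75 mm by 187 mm) begins 45 mm behind the grasp point.
Start: joints at [1.14, 0.264, 1.604, -0, 1.274, -0.037], TCP at [0.259, 0.623, 0.264] pointing down, gripper open.
Joint ranges: [-2.63, 2.63], [-0.94, 2.18], [0.31, 2.57], [-1.31, 4.45], [0, 2.66], [-2.55, 2.55]. Speed limits (rad/s): [2.57, 2.57, 3.14, 3.14, 3.14, 3.14].

INTERFACE

Orientations are given as a unit quaternion [w, x, y, z].
In Python, from bench import ctrl, get_image, finder gives the robot as it stands. Calls block until the motion is done:
- ctrl.move_ptp(position, orientation): joint-space move of the TCP to a pose.
- ctrl.move_straight(position, ori=None, vel=0.15): straight line of the TCP; ori=None keeps the orientation; vel is the mean speed in m/s.
- ctrl.goto_joints(angles): joint-space move.
- ctrl.move_gripper(opening, force=None): finger opening in m; force is the grip in N (None keeps the last); returns when the fingers have stopped.
- ctrl.hold(seconds).
- ctrl.inverse_kinematics(position, orientation): joint angles nearest the present ones, or None.
- get_image(name): name is "scene" or "side" or "wrist"; returns a dict with "pixels" (400x640x3 uint8, red, green, blue), "depth" (400x640 float32, m along the optical axis (not along the pixel's ray), 0 where there is no reading), "intrinsics" (3x3 intrinsics, pixels), "xyz" and "attitude" of the camera in the world. Camera axes: x right, y up, looking along -z (the intrinsics and any distortion apply to the point x, -y, -z); pixel columns grow to the right and rows downward; lengths in m; the calibration is good to about 2 mm. A picture is of the moment at which its call begins.
A pose or a line that the arm cannot do raises ctrl.MotionError and nothing moves.
- ctrl.hand_in(): hands the job in; it is judged then, once.
Trained networks look in a picture, given as the dict that the camera call returned (one of the last four; its "shot" number tells which), for a name from the list of things; names that differ only in an ending like _2 or _b are one class to them, and where a whole thing is asked for, a point or a joint stands for the part that bears it (a point fixed in the world has none). Each returns a list of dicts, best first, with "p" (0 to 1); they miss things now and then, are a little off and sometimes report something else, mostly with a low value. They report only what shows in the picture. A call takes as long as a camera call.
- finder.regions_of(picture, name): "mask" (400x640 bool, what is visible of it) and "xy" ([column, row] in pixels, amid what is visible of it).
Readings, each from a call of its own:
- ctrl.read_time(): time.
- ctrl.read_qpos(): joint angles.
- ctrl.read_qvel(): joint speeds.
- ctrl.read_effort(): joint torques, N m.
- ctrl.read_eef_pos(): TCP position.
- ctrl.read_ee_rot(): TCP orientation.
- ctrl.read_force(): force on the tool from outside, world axes, zero at the start.
- ctrl.read_torque(): the same for the moment, N m.
- ctrl.read_gripper_width(): finger opening in m.
- ctrl.read_grip_force(): force on a finger pad.
Only numpy, scipy, OpenCV 4.12 (cv2) and the standard library are available. Lean on these libraries where they do the work, as an engineer would, in place of code of your own. Each camera call takes 0.05 s, during which the arm holds its last target. There are 200 camera calls.

## Working session

There is one attempt and no reset: what is moved stays moved. The work goes in short steps, each a Python script; the robot and the scene stay as the last script left them, time stands still between calls to the robot, and variables do not carry over. Pictures are saved under pics/ and viewed, at most 10 in all, crops included, and the job is handed in when it is done.

```bash
ls; mkdir -p pics; cat > h.py <<'E'
import numpy as np, cv2
from scipy.spatial.transform import Rotation as R
from bench import ctrl, get_image, finder
def rot(q): return R.from_quat([q[1],q[2],q[3],q[0]]).as_matrix()
def world(im,mask=None):
    d=im["depth"];K=np.array(im["intrinsics"]);v,u=np.nonzero((d>0)&(mask if mask is not None else True))
    z=d[v,u];p=np.stack([(u-K[0,2])/K[0,0]*z,-(v-K[1,2])/K[1,1]*z,-z],1)
    A=np.array(im["attitude"]);A=rot(A) if A.shape==(4,) else A
    return p@A.T+np.array(im["xyz"]),u,v
def save(im,n): cv2.imwrite("pics/"+n,im["pixels"][:,:,::-1])
E
python3 - <<'E'
from h import *
for n in ["scene","side"]:
    im=get_image(n);save(im,n+"0.png");print(n,im["xyz"],im["attitude"],im["intrinsics"], [k for k in im])
    for t in ["rack","divider","bean_jar","food_tin","squat_tin","passata","salt","mustard"]:
        for r in finder.regions_of(im,t)[:2]:
            p,u,v=world(im,r["mask"])
            if len(p): print(t,round(r["p"],2),np.round(r["xy"]),len(p),"lo",np.round(np.percentile(p,3,axis=0),3),"med",np.round(np.median(p,axis=0),3),"hi",np.round(np.percentile(p,97,axis=0),3))
E
```

```text
bench.py
pics
scene [ 0.15135541 -0.84408697  0.54587413] [ 0.82108549  0.51745047 -0.13120146 -0.20211338] [[412.96659551   0.         319.74021036]
 [  0.         412.96659551 198.11066335]
 [  0.           0.           1.        ]] ['pixels', 'depth', 'intrinsics', 'xyz', 'attitude', 'shot']
rack 0.95 [335. 182.] 8401 lo [ 0.619 -0.178  0.001] med [0.66  0.045 0.101] hi [0.725 0.208 0.3  ]
divider 0.74 [361. 231.] 302 lo [ 0.634 -0.103  0.005] med [ 0.657 -0.095  0.032] hi [ 0.684 -0.09   0.117]
bean_jar 0.58 [235. 175.] 1566 lo [ 0.427  0.247 -0.001] med [0.458 0.257 0.085] hi [0.538 0.384 0.155]
food_tin 0.67 [280. 204.] 1253 lo [0.478 0.046 0.004] med [0.503 0.056 0.069] hi [0.542 0.115 0.108]
squat_tin 0.7 [308. 255.] 1115 lo [ 0.467 -0.173  0.002] med [ 0.495 -0.157  0.048] hi [ 0.532 -0.105  0.056]
squat_tin 0.63 [334. 180.] 8259 lo [ 0.619 -0.178  0.001] med [0.66  0.047 0.103] hi [0.723 0.208 0.299]
passata 0.91 [404. 268.] 3466 lo [ 0.575 -0.371  0.005] med [ 0.6   -0.341  0.086] hi [ 0.646 -0.298  0.138]
passata 0.71 [364. 228.] 330 lo [ 0.635 -0.102  0.007] med [ 0.668 
[... 877 characters left out ...]
.] 960 lo [0.426 0.243 0.001] med [0.466 0.257 0.096] hi [0.503 0.323 0.157]
food_tin 0.78 [304. 203.] 801 lo [0.481 0.042 0.005] med [0.515 0.055 0.077] hi [0.548 0.11  0.11 ]
food_tin 0.36 [352. 196.] 5091 lo [ 0.622 -0.181  0.001] med [0.675 0.    0.119] hi [0.731 0.19  0.307]
squat_tin 0.92 [302. 255.] 731 lo [ 0.469 -0.176 -0.001] med [ 0.505 -0.155  0.05 ] hi [ 0.541 -0.058  0.058]
passata 0.98 [344. 284.] 1613 lo [ 0.576 -0.373  0.005] med [ 0.614 -0.352  0.096] hi [ 0.656 -0.291  0.14 ]
passata 0.19 [303. 204.] 802 lo [0.481 0.042 0.005] med [0.515 0.055 0.076] hi [0.548 0.109 0.11 ]
mustard 0.66 [321. 168.] 374 lo [ 0.55   0.284 -0.002] med [0.582 0.299 0.038] hi [0.615 0.372 0.064]
```

View pics/scene0.png

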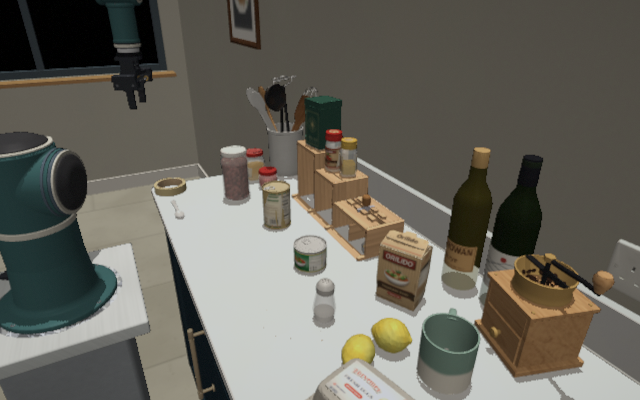

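View pics/side0.png

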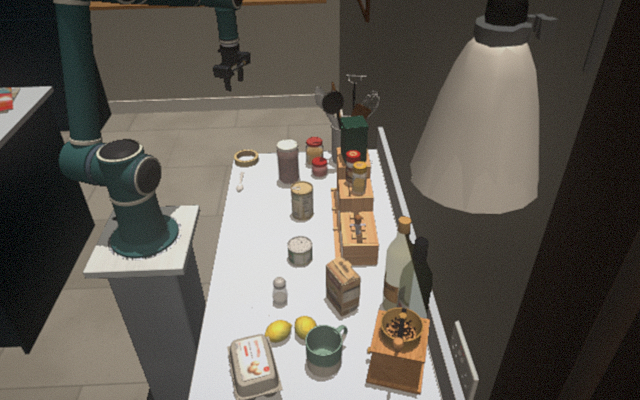

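The scene shows the jar at (235,175), the food tin at (278,205), the squat tin at (309,255), the rack at (345,205) and the divider knob at (366,200). The arm is clear of them all. Next I take wrist views from above to fit the rack pose.

```bash
cat >> h.py <<'E'
from scipy.optimize import least_squares
BOX=[]  # lo,hi in rack frame, mm
for y0,y1,h in [(187,197,178),(72,82,178),(-35,-25,132),(-197,-187,80)]: BOX.append(([0,y0,0],[105,y1,h]))
for y0,y1,a in [(72,197,168),(-35,82,122),(-197,-25,70)]: BOX.append(([0,y0,a],[105,y1,a+10]))
BOX=np.array(BOX)/1000.
def fit_rack(P,x0):
    def res(q):
        c,s=np.cos(q[2]),np.sin(q[2]);d=P[:,:2]-q[:2]
        L=np.stack([c*d[:,0]+s*d[:,1],-s*d[:,0]+c*d[:,1],P[:,2]-q[3]],1)
        ctr=BOX.mean(1);hf=(BOX[:,1]-BOX[:,0])/2
        e=np.abs(L[:,None]-ctr)-hf
        sd=np.linalg.norm(np.maximum(e,0),axis=2)+np.minimum(e.max(2),0)
        return sd.min(1)
    r=least_squares(res,x0,loss="cauchy",f_scale=0.0015);return r.x,np.median(np.abs(res(r.x)))
E
python3 - <<'E'
from h import *
print(ctrl.read_ee_rot())
clouds=[]
for n in ["scene","side"]:
    im=get_image(n);P,u,v=world(im);clouds.append(P)
k=0
for pos in [(0.5,0.0,0.42),(0.5,-0.10,0.42),(0.45,0.22,0.4)]:
    try: ctrl.move_ptp(pos,[0,1,0,0])
    except ctrl.MotionError as e: print(pos,e);continue
    im=get_image("wrist");save(im,f"w{k}.png");P,u,v=world(im);np.savez(f"w{k}.npz",P=P,u=u,v=v,px=im["pixels"]);clouds.append(P)
    print(pos,im["xyz"],ctrl.read_qpos().round(2) if hasattr(ctrl.read_qpos(),'round') else ctrl.read_qpos(),P.min(0),P.max(0))
    for t in ["divider","knob","bean_jar","food_tin","squat_tin","mustard"]:
        for r in finder.regions_of(im,t)[:1]:
            p,_,_=world(im,r["mask"])
            if len(p): print(t,round(r["p"],2),np.round(r["xy"]),len(p),"lo",np.round(np.percentile(p,3,axis=0),3),"hi",np.round(np.percentile(p,97,axis=0),3))
    k+=1
for P in clouds+[np.concatenate(clouds)]:
    m=(P[:,0]>.58)&(P[:,0]<.76)&(np.abs(P[:,1])<.24)&(P[:,2]>.012)&(P[:,2]<.19);Q=P[m]
    if len(Q)>500: print(len(Q),*[np.round(x,4) for x in fit_rack(Q[::max(1,len(Q)//8000)],[.625,.005,0,0])])
print(ctrl.read_time())
E
```

```text
[-5.02500032e-06  1.95644806e-01  9.80674823e-01  3.80013730e-05]
(0.5, 0.0, 0.42) [0.5817688  0.00101122 0.5406798 ] [-0.05 -0.13  1.74  0.    1.53  1.52] [-1.06323248 -1.47764899 -0.9350902 ] [0.74347995 1.7309305  0.49518758]
divider 0.62 [395.  18.] 617 lo [ 0.66  -0.1    0.013] hi [ 0.7   -0.082  0.121]
knob 0.56 [396.  18.] 628 lo [ 0.66  -0.102  0.016] hi [ 0.7   -0.082  0.121]
bean_jar 0.75 [122. 179.] 5603 lo [0.437 0.248 0.016] hi [0.506 0.316 0.157]
food_tin 0.97 [266. 147.] 2655 lo [0.483 0.047 0.016] hi [0.55  0.115 0.11 ]
squat_tin 0.64 [406. 148.] 2153 lo [ 0.473 -0.169  0.01 ] hi [ 0.54  -0.1    0.058]
mustard 0.71 [115.  98.] 2136 lo [0.555 0.289 0.011] hi [0.609 0.341 0.063]
(0.5, -0.1, 0.42) [ 0.58160416 -0.10053334  0.54087098] [-0.25 -0.11  1.72  0.    1.53  1.33] [-1.06753355 -1.48354955 -0.93653638] [0.72426815 1.63052063 0.49500884]
divider 0.84 [314.  15.] 452 lo [ 0.659 -0.101  0.086] hi [ 0.7   -0.084  0.121]
bean_jar 0.63 [ 55. 180.] 6494 lo [0.436 0.248 0.011] hi [0.506 0.309 0.156]
food_tin 0.85 [197. 147.] 3313 lo [0.483 0.047 0.005] hi [0.55  0.116 0.1
[... 442 characters left out ...]
5 -0.093  0.006] hi [ 0.644 -0.086  0.049]
bean_jar 0.79 [267. 151.] 4089 lo [0.435 0.25  0.002] hi [0.505 0.32  0.157]
food_tin 0.8 [423. 114.] 3497 lo [0.483 0.051 0.017] hi [0.548 0.12  0.11 ]
squat_tin 0.55 [556. 115.] 3335 lo [ 0.472 -0.169  0.004] hi [ 0.538 -0.099  0.058]
mustard 0.9 [250.  59.] 1925 lo [0.554 0.29  0.01 ] hi [0.607 0.344 0.064]
5661 [ 0.6323  0.0105 -0.0222 -0.0008] 0.0015
3335 [ 6.333e-01  9.500e-03 -2.910e-02  1.000e-04] 0.0021
15014 [ 6.338e-01  1.020e-02 -2.190e-02  1.000e-04] 0.0009
16070 [ 6.175e-01  1.060e-02 -3.180e-02  1.000e-04] 0.0009
4092 [ 6.339e-01  1.970e-02 -2.150e-02  2.000e-04] 0.0004
44172 [ 6.337e-01  1.030e-02 -2.320e-02  1.000e-04] 0.0011
6.2083
```

```bash
python3 - <<'E'
from h import *
C=[np.load(f"w{k}.npz")["P"] for k in range(3)]
for P in C+[np.concatenate(C)]:
    m=(P[:,0]>.6)&(P[:,0]<.76)&(np.abs(P[:,1])<.24)&(P[:,2]>.015)&(P[:,2]<.182);Q=P[m];Q=Q[::max(1,len(Q)//6000)]
    for y in (0.0,.01,.02,.03):
      for x in (.62,.635): print(x,y,*[np.round(v,4) for v in fit_rack(Q,[x,y,-.02,0])])
P=np.concatenate(C)
for z0,z1,n in [(.174,.181,"tall"),(.13,.1345,"mid"),(.078,.082,"low"),(.098,.122,"knob")]:
    m=(P[:,0]>.6)&(P[:,0]<.76)&(np.abs(P[:,1])<.24)&(P[:,2]>z0)&(P[:,2]<z1);Q=P[m]
    if n=="knob": Q=Q[(Q[:,1]<-.06)&(Q[:,1]>-.15)]
    if len(Q): print(n,len(Q),np.percentile(Q,[1,50,99],axis=0).round(4).tolist())
E
python3 -c "
import cv2;cv2.imwrite('pics/w1c.png',cv2.resize(cv2.imread('pics/w0.png')[:260],None,fx=1.25,fy=1.25))"
```

```text
0.62 0.0 [ 6.338e-01  1.020e-02 -2.160e-02  1.000e-04] 0.0009
0.635 0.0 [ 6.338e-01  1.020e-02 -2.160e-02  1.000e-04] 0.0009
0.62 0.01 [ 6.338e-01  1.020e-02 -2.160e-02  1.000e-04] 0.0009
0.635 0.01 [ 6.338e-01  1.020e-02 -2.160e-02  1.000e-04] 0.0009
0.62 0.02 [ 6.024e-01  2.070e-02 -2.540e-02  1.000e-04] 0.0008
0.635 0.02 [ 6.34e-01  1.98e-02 -2.16e-02  1.00e-04] 0.0007
0.62 0.03 [ 6.34e-01  1.98e-02 -2.16e-02  1.00e-04] 0.0007
0.635 0.03 [ 6.34e-01  1.98e-02 -2.16e-02  1.00e-04] 0.0007
0.62 0.0 [ 6.338e-01  9.900e-03 -2.250e-02  1.000e-04] 0.0008
0.635 0.0 [ 6.338e-01  9.900e-03 -2.250e-02  1.000e-04] 0.0008
0.62 0.01 [ 6.338e-01  9.900e-03 -2.250e-02  1.000e-04] 0.0008
0.635 0.01 [ 6.338e-01  9.900e-03 -2.250e-02  1.000e-04] 0.0008
0.62 0.02 [ 6.339e-01  1.970e-02 -2.170e-02  1.000e-04] 0.0007
0.635 0.02 [ 6.339e-01  1.970e-02 -2.170e-02  1.000e-04] 0.0007
0.62 0.03 [ 6.339e-01  1.970e-02 -2.170e-02  1.000e-04] 0.0007
0.635 0.03 [ 6.339e-01  1.970e-02 -2.170e-02  1.000e-04] 0.0007
0.62 0.0 [ 6.339e-01  1.970e-02 -2.150e-02  2.000e-04] 0.0004
0.635 0.0 [ 6.339e-01  1.970e-02 -2.15
[... 559 characters left out ...]
250e-02  1.000e-04] 0.0009
0.635 0.01 [ 6.338e-01  1.030e-02 -2.250e-02  1.000e-04] 0.0009
0.62 0.02 [ 6.339e-01  1.970e-02 -2.160e-02  1.000e-04] 0.0006
0.635 0.02 [ 6.339e-01  1.970e-02 -2.160e-02  1.000e-04] 0.0006
0.62 0.03 [ 6.339e-01  1.970e-02 -2.160e-02  1.000e-04] 0.0006
0.635 0.03 [ 6.339e-01  1.970e-02 -2.160e-02  1.000e-04] 0.0006
tall 5476 [[0.6361, 0.0163, 0.1745], [0.6469, 0.1332, 0.1779], [0.6758, 0.2142, 0.1803]]
mid 6612 [[0.634, -0.0152, 0.1301], [0.6531, 0.0293, 0.132], [0.6878, 0.0916, 0.134]]
low 10072 [[0.6308, -0.1765, 0.0782], [0.6479, -0.1042, 0.08], [0.7023, -0.0155, 0.0818]]
knob 678 [[0.6704, -0.1023, 0.1017], [0.6791, -0.0915, 0.1189], [0.6907, -0.0818, 0.1217]]
```

View pics/w1c.png

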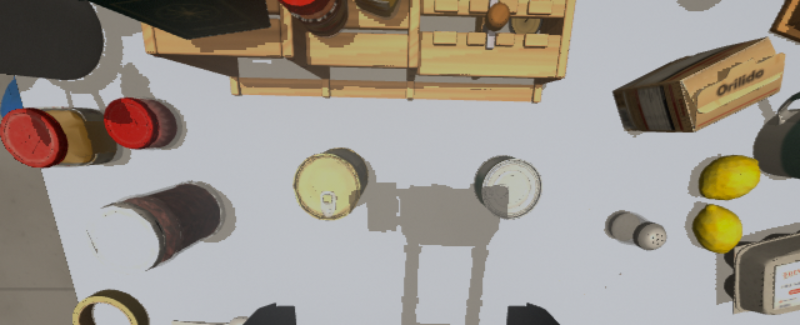

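The rack fits at (0.634, 0.0197) with yaw -0.0216, and the predicted knob (0.6795, -0.092) matches the measured one. The top view shows the tins at (327,187) and (511,187), the jar at (150,235), and the knob at (498,15) with free space round it. Next I fit the circles, check the clearances and test the IK for every planned pose.

```bash
cat >> h.py <<'E'
RX,RY,YAW=.6339,.0197,-.0216
def W(x,y):  # rack mm -> world xy
    c,s=np.cos(YAW),np.sin(YAW);return np.array([RX+(c*x-s*y)/1000,RY+(s*x+c*y)/1000])
def quat(heading,tilt,close=0.):
    """tool tilted forward by tilt from straight down toward heading; close=0: fingers close across heading, pi/2: along"""
    m=R.from_euler("z",heading)*R.from_euler("y",-tilt)*R.from_quat([1,0,0,0])*R.from_euler("z",close)
    q=m.as_quat();return [q[3],q[0],q[1],q[2]]
TILT=np.deg2rad(50);ZT=.015
def push_pose(c,r,h,gap=.04,back=0.,up=0.,tilt=TILT):
    """TCP pose whose two spread tips cradle a round item of radius r at c, heading h"""
    d=np.array([np.cos(h),np.sin(h)])
    t=np.array(c)-d*(np.sqrt(r*r-gap*gap/4)+.009*np.cos(tilt)+back)   # tip centre
    t=t-d*.025*np.sin(tilt)
    return [t[0],t[1],ZT+up+.025*np.cos(tilt)],quat(h,tilt)
def circ(im,name,z0,z1):
    rs=finder.regions_of(im,name);p,_,_=world(im,rs[0]["mask"]);p=p[(p[:,2]>z0)&(p[:,2]<z1)]
    (x,y),r=cv2.minEnclosingCircle(p[:,:2].astype(np.float32));return np.array([x,y]),r,rs[0]["p"],len(p)
E
python3 - <<'E'
from h import *
im=get_image("wrist")
for k in range(1):
    for t,z0,z1 in [("bean_jar",.15,.16),("food_tin",.106,.114),("squat_tin",.054,.062)]:
        print(t,circ(im,t,z0,z1))
C=[np.load(f"w{k}.npz")["P"] for k in range(3)]+[world(get_image(n))[0] for n in("scene","side")]
P=np.concatenate(C)
for t,x,y,z0,z1 in [("jar",.468,.285,.15,.16),("food",.516,.082,.105,.115),("squat",.506,-.135,.053,.063)]:
    m=(np.hypot(P[:,0]-x,P[:,1]-y)<.06)&(P[:,2]>z0)&(P[:,2]<z1);Q=P[m]
    print(t,len(Q),np.percentile(Q,[1,99],axis=0).round(4).tolist(),"mid",np.percentile(Q,[1,99],axis=0).mean(0).round(4))
m=(P[:,0]>.74)&(P[:,0]<1.2)&(np.abs(P[:,1]+.1)<.12);print("behind",np.percentile(P[m],[1,50,99],axis=0).round(3).tolist())
m=(P[:,0]>.7)&(P[:,0]<.95)&(np.abs(P[:,1]+.1)<.12)&(P[:,2]>.15);print("wall?",m.sum(),np.percentile(P[m],[0,50],axis=0).round(3).tolist() if m.any() else "")
ik=ctrl.inverse_kinematics
def t(n,p,q): 
    s=ik(p,q);print(n,np.round(p,3),None if s is None else np.round(s,2))
k=W(48,-111);e=W(48,-141)
for c in (np.pi/2,-np.pi/2):
    t("knob",[*k,.118],quat(YAW,0,c)); t("end",[*e,.118],quat(YAW,0,c)); t("up",[*k,.25],quat(YAW,0,c))
for n,bx,by,r,x0 in [("squat",46,-86,.0375,-63),("food",46,23.5,.0375,-63),("jar",47,134.5,.0415,-85)]:
    t(n+" pre",*push_pose(W(x0,by),r,YAW,back=.03,up=.1));t(n+" st",*push_pose(W(x0,by),r,YAW,back=.02));t(n+" end",*push_pose(W(bx,by),r,YAW))
a=np.array([.468,.285]);b=W(-85,134.5);h=np.arctan2(*(b-a)[::-1]);print(h,b)
t("j pre",*push_pose(a,.0415,h,back=.03,up=.15));t("j st",*push_pose(a,.0415,h,back=.02));t("j end",*push_pose(b,.0415,h))
E
```

```text
bean_jar (array([0., 0.]), 0.0, 0.71, 0)
food_tin (array([0.51462847, 0.08338959]), 0.03756888583302498, 0.81, 2210)
squat_tin (array([ 0.50411248, -0.13537423]), 0.03876960650086403, 0.65, 1863)
jar 8658 [[0.4327, 0.2513, 0.1506], [0.5033, 0.3214, 0.1573]] mid [0.468  0.2863 0.154 ]
food 7567 [[0.48, 0.0477, 0.1051], [0.5498, 0.1184, 0.1108]] mid [0.5149 0.083  0.108 ]
squat 6465 [[0.4694, -0.1721, 0.0531], [0.5401, -0.1001, 0.0591]] mid [ 0.5047 -0.1361  0.0561]
behind [[0.761, -0.218, -0.001], [0.84, -0.112, 0.342], [0.843, 0.017, 0.722]]
wall? 17057 [[0.7, -0.22, 0.15], [0.84, -0.112, 0.407]]
knob [ 0.679 -0.092  0.118] None
end [ 0.679 -0.122  0.118] None
up [ 0.679 -0.092  0.25 ] None
knob [ 0.679 -0.092  0.118] [-0.17  0.4   1.71 -0.    1.04 -0.15]
end [ 0.679 -0.122  0.118] [-0.21  0.41  1.7  -0.    1.04 -0.19]
up [ 0.679 -0.092  0.25 ] [-0.17  0.29  1.59 -0.    1.26 -0.15]
squat pre [ 0.482 -0.063  0.131] None
squat st [ 0.492 -0.063  0.031] None
squat end [ 0.621 -0.066  0.031] [-0.22  0.28  2.42  2.77  0.44 -1.36]
food pre [0.485 0.046 0.131] None
food st [0.495 0.046 0.031] None
food end [0.624 0.043 0.031] [ 0.06  0.28  2.42  3.3   0.43 -1.66]
jar pre [0.461 0.158 0.131] None
jar st [0.471 0.158 0.031] None
jar end [0.623 0.154 0.031] [ 0.34  0.31  2.36  3.8   0.46 -1.94]
-0.9945425591278774 [0.5518248  0.15600448]
j pre [0.418 0.362 0.181] [ 1.06  0.37  1.86 -0.75  1.46 -2.35]
j st [0.424 0.353 0.031] [ 1.05  0.58  1.9  -0.79  1.27 -2.18]
j end [0.518 0.207 0.031] [ 0.77  0.5   2.04 -1.    1.11 -2.24]
```

```bash
python3 - <<'E'
from h import *
ik=ctrl.inverse_kinematics
for by,r in [(-86,.0375),(23.5,.0375),(134.5,.0415)]:
  for td in (25,30,35,40,45,50,55):
    out=[]
    for up in (0,.05):
      for x in range(-85,51,9):
        s=ik(*push_pose(W(x,by),r,YAW,up=up,tilt=np.deg2rad(td)))
        if s is not None: out.append((up,x,np.round(s,2).tolist()));break
      else: out.append((up,None))
    print(by,td,out)
E
```

```text
-86 25 [(0, -85, [-0.23, 0.02, 2.44, 0.34, 0.27, 1.05]), (0.05, -85, [-0.23, -0.09, 2.41, 0.23, 0.4, 1.17])]
-86 30 [(0, -85, [-0.25, 0.01, 2.49, 0.72, 0.17, 0.66]), (0.05, -85, [-0.25, -0.11, 2.47, 0.4, 0.3, 0.99])]
-86 35 [(0, -85, [-0.27, 0.0, 2.54, 1.59, 0.14, -0.22]), (0.05, -85, [-0.27, -0.13, 2.52, 0.75, 0.21, 0.63])]
-86 40 [(0, -67, [-0.27, 0.05, 2.56, 2.31, 0.22, -0.94]), (0.05, -76, [-0.28, -0.12, 2.56, 1.47, 0.16, -0.1])]
-86 45 [(0, -49, [-0.27, 0.11, 2.57, 2.6, 0.35, -1.23]), (0.05, -49, [-0.27, -0.05, 2.56, 2.23, 0.22, -0.85])]
-86 50 [(0, -31, [-0.27, 0.17, 2.57, 2.73, 0.49, -1.37]), (0.05, -31, [-0.27, 0.01, 2.57, 2.55, 0.35, -1.17])]
-86 55 [(0, -13, [-0.27, 0.25, 2.56, 2.8, 0.65, -1.44]), (0.05, -13, [-0.27, 0.09, 2.57, 2.7, 0.5, -1.33])]
23.5 25 [(0, -85, [0.07, 0.02, 2.44, -0.15, 0.25, 1.79]), (0.05, -85, [0.07, -0.09, 2.41, -0.1, 0.38, 1.74])]
23.5 30 [(0, -85, [0.07, 0.01, 2.49, -0.37, 0.13, 2.02]), (0.05, -85, [0.07, -0.11, 2.47, -0.18, 0.27, 1.82])]
23.5 35 [(0, None), (0.05, -85, [0.08, -0.13, 2.52, -0.39, 0.15, 2.04])]
23.5 40 [(0, -67, [0.08, 0.05, 2.56, 3
[... 322 characters left out ...]
 [0.08, 0.09, 2.57, 3.33, 0.48, -1.68])]
134.5 25 [(0, -85, [0.35, 0.08, 2.38, -0.52, 0.32, 2.41]), (0.05, -85, [0.35, -0.03, 2.36, -0.38, 0.43, 2.26])]
134.5 30 [(0, 23, [0.29, 0.23, 2.23, -0.72, 0.23, 2.54]), (0.05, -85, [0.38, -0.05, 2.41, -0.6, 0.35, 2.5])]
134.5 35 [(0, None), (0.05, None)]
134.5 40 [(0, -85, [0.43, 0.08, 2.52, 4.37, 0.31, -2.42]), (0.05, None)]
134.5 45 [(0, -85, [0.46, 0.11, 2.56, 4.09, 0.42, -2.12]), (0.05, -76, [0.45, -0.02, 2.54, 4.44, 0.34, -2.5])]
134.5 50 [(0, -67, [0.47, 0.18, 2.56, 3.91, 0.54, -1.93]), (0.05, -67, [0.47, 0.02, 2.56, 4.14, 0.44, -2.2])]
134.5 55 [(0, -58, [0.48, 0.25, 2.57, 3.81, 0.69, -1.81]), (0.05, -49, [0.47, 0.1, 2.56, 3.94, 0.56, -1.99])]
```

Vertical grips work for carrying both tins to the lip, and a 42–45° forward tilt works for the pushes in. I start with the divider.

```bash
python3 - <<'E'
from h import *
q=quat(YAW,0,-np.pi/2)
k=W(48.5,-111);e=W(48.5,-141)
ctrl.move_gripper(.04)
ctrl.move_ptp([*k,.26],q)
ctrl.move_straight([*k,.118],q,vel=.12)
print("grip",ctrl.move_gripper(.0,force=25),ctrl.read_gripper_width(),ctrl.read_grip_force(),ctrl.read_force())
ctrl.move_straight([*k,.131],q,vel=.04);print("up",ctrl.read_force())
ctrl.move_straight([*e,.131],q,vel=.06);print("over",ctrl.read_force())
ctrl.move_straight([*e,.1195],q,vel=.03);print("down",ctrl.read_force(),ctrl.read_eef_pos())
im=get_image("side");save(im,"d1.png")
print(ctrl.read_time())
E
```

```text
grip False 0.020714848764178787 25.000222879461944 [-0.61473317 -0.26366234  2.16929625]
up [-1.0899396   0.12995194 -0.92384261]
over [ 0.0970607   0.56634793 -0.36204186]
down [ 0.49687756  0.40702478 -1.35688472] [ 0.67916338 -0.12211206  0.11912979]
12.65
```

```bash
python3 - <<'E'
from h import *
q=quat(YAW,0,-np.pi/2);e=W(48.5,-141)
ctrl.move_straight([*e,.118],q,vel=.03);print("down",ctrl.read_force())
ctrl.move_gripper(.045);print(ctrl.read_force())
ctrl.move_straight([*e,.26],q,vel=.15)
# squat: grip and check knob on the way
c=np.array([.5043,-.1357]);qv=quat(YAW,0,0)
ctrl.move_gripper(.087)
ctrl.move_ptp([*c,.30],qv)
im=get_image("wrist");save(im,"w5.png");P,u,v=world(im)
m=(abs(P[:,0]-.68)<.03)&(abs(P[:,1]+.11)<.05)&(P[:,2]>.1)&(P[:,2]<.14);Q=P[m]
print("knob",m.sum(),np.percentile(Q,[1,50,99],axis=0).round(4).tolist() if m.any() else "", "exp",W(48,-141))
print("squat",circ(im,"squat_tin",.053,.063))
sc=get_image("scene");P,u,v=world(sc)
m=(abs(P[:,0]-.68)<.03)&(abs(P[:,1]+.11)<.05)&(P[:,2]>.1)&(P[:,2]<.14);Q=P[m];print("knob sc",m.sum(),np.percentile(Q,[1,50,99],axis=0).round(4).tolist() if m.any() else "")
print(ctrl.read_time())
E
```

```text
down [-1.68251457 -0.1151748   2.97825531]
[-0.0668125   0.13962692  0.15046346]
knob 13 [[0.6697, -0.1257, 0.1002], [0.6702, -0.1216, 0.1023], [0.6711, -0.1179, 0.1053]] exp [ 0.67884344 -0.12230383]
squat (array([ 0.50478673, -0.13615611]), 0.03755028173327446, 0.87, 2906)
knob sc 84 [[0.6677, -0.1346, 0.1011], [0.6749, -0.1279, 0.1118], [0.6888, -0.1151, 0.1192]]
16.7667
```

```bash
cat >> h.py <<'E'
def carry(c,dst,zg):
    q=quat(YAW,0,0)
    ctrl.move_straight([*c,zg],q,vel=.15)
    ctrl.move_gripper(.06,force=15);print("w",ctrl.read_gripper_width(),ctrl.read_grip_force())
    ctrl.move_straight([*c,zg+.008],q,vel=.06)
    ctrl.move_straight([*dst,zg+.008],q,vel=.12)
    ctrl.move_straight([*dst,zg+.003],q,vel=.03)
    ctrl.move_gripper(.087)
    ctrl.move_straight([*dst,zg+.10],q,vel=.15)
    ctrl.move_gripper(.04)
def ikp(*a,**k): 
    s=ctrl.inverse_kinematics(*push_pose(*a,**k));return None if s is None else np.round(s,2)
E
python3 - <<'E'
from h import *
carry(np.array([.5046,-.1359]),W(-42,-86),.052)
im=get_image("wrist");print("squat",circ(im,"squat_tin",.05,.068),"exp",W(-42,-86))
for td in (30,38,42,45):
  for x,up in [(-60,.12),(-52,.1),(-47,.1),(-47,.05),(-47,0),(-42,0),(0,0),(44,0)]:
    print(td,x,up,ikp(W(x,-86),.0375,YAW,up=up,tilt=np.deg2rad(td)))
print(ctrl.read_time(),ctrl.read_qpos())
E
```

```text
w 0.0750101822187408 14.999496499076486
squat (array([ 0.58732843, -0.06562821]), 0.03777490183711052, 0.9, 7635) exp [ 0.59005234 -0.06537281]
30 -60 0.12 [-0.23 -0.19  2.37  0.24  0.46  1.17]
30 -52 0.1 [-0.23 -0.14  2.37  0.26  0.41  1.15]
30 -47 0.1 [-0.23 -0.13  2.36  0.26  0.4   1.15]
30 -47 0.05 [-0.23 -0.03  2.4   0.37  0.28  1.04]
30 -47 0 [-0.23  0.08  2.42  0.66  0.17  0.74]
30 -42 0 [-0.22  0.09  2.41  0.65  0.17  0.75]
30 0 0 [-0.2   0.16  2.32  0.56  0.17  0.86]
30 44 0 [-0.19  0.23  2.23  0.47  0.18  0.96]
38 -60 0.12 [-0.26 -0.24  2.46  0.51  0.3   0.9 ]
38 -52 0.1 [-0.25 -0.18  2.46  0.61  0.25  0.79]
38 -47 0.1 [-0.25 -0.17  2.45  0.61  0.24  0.79]
38 -47 0.05 [-0.25 -0.05  2.48  1.16  0.15  0.23]
38 -47 0 [-0.25  0.08  2.5   2.12  0.16 -0.74]
38 -42 0 [-0.25  0.09  2.49  2.12  0.16 -0.74]
38 0 0 [-0.22  0.15  2.41  2.11  0.14 -0.7 ]
38 44 0 [-0.2   0.22  2.32  2.03  0.12 -0.61]
42 -60 0.12 [-0.27 -0.25  2.51  0.79  0.23  0.61]
42 -52 0.1 [-0.26 -0.19  2.51  1.01  0.19  0.38]
42 -47 0.1 [-0.26 -0.17  2.5   1.02  0.19  0.38]
42 -47 0.05 [-0.26 -0.05  2.52  1.87  0.17 -0.49]
42 -47 0 [-0.26  0.09  2.54  2.47  0.26 -1.1 ]
42 -42 0 [-0.26  0.1   2.53  2.48  0.26 -1.1 ]
42 0 0 [-0.23  0.17  2.44  2.5   0.24 -1.1 ]
42 44 0 [-0.21  0.23  2.36  2.5   0.21 -1.08]
45 -60 0.12 [-0.28 -0.25  2.54  1.12  0.2   0.27]
45 -52 0.1 [-0.27 -0.19  2.54  1.45  0.18 -0.06]
45 -47 0.1 [-0.27 -0.18  2.53  1.47  0.18 -0.07]
45 -47 0.05 [-0.27 -0.04  2.55  2.23  0.22 -0.85]
45 -47 0 [-0.27  0.11  2.56  2.6   0.35 -1.23]
45 -42 0 [-0.27  0.12  2.55  2.6   0.34 -1.24]
45 0 0 [-0.24  0.18  2.47  2.64  0.32 -1.24]
45 44 0 [-0.21  0.24  2.38  2.65  0.29 -1.24]
22.675 [-1.52314488e-01  2.05188276e-01  1.89209665e+00  3.35684655e-05
  1.04419063e+00  1.44009924e+00]
```

```bash
cat >> h.py <<'E'
def push(by,r,x0,x1,tilt=np.deg2rad(42),v=.05):
    kw=dict(tilt=tilt)
    ctrl.move_ptp(*push_pose(W(x0-15,by),r,YAW,up=.12,**kw))
    ctrl.move_straight(*push_pose(W(x0-10,by),r,YAW,**kw),vel=.12);print("pre",ctrl.read_force())
    for x in (-8,20,x1):
        ctrl.move_straight(*push_pose(W(x,by),r,YAW,**kw),vel=v);print(x,ctrl.read_force())
def leave(by,r,x1,tilt=np.deg2rad(42)):
    ctrl.move_straight(*push_pose(W(x1-104,by),r,YAW,up=.12,tilt=tilt),vel=.2)
E
python3 - <<'E'
from h import *
push(-86,.0375,-45,45)
im=get_image("scene");save(im,"s2.png")
print(ctrl.read_time())
E
```

```text
pre [ 0.64520269 -0.15873783  0.58605333]
-8 [-0.56349116  0.84251463  0.44534282]
20 [0.38112989 0.59034806 0.44103029]
45 [ 0.0032682   0.56706738 -0.06762611]
27.9417
```

View pics/s2.png

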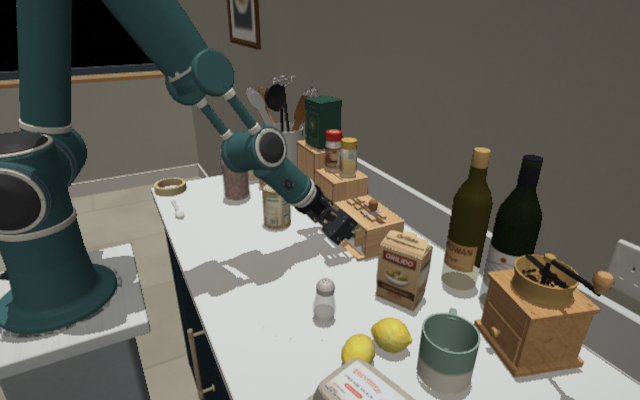

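The picture shows the fingers inside the low room at (340,225) with the squat tin pushed under the shelf, and the bystanders unmoved. Next is the food tin.

```bash
python3 - <<'E'
from h import *
leave(-86,.0375,45)
im=get_image("wrist");P,u,v=world(im)
L=(P[:,:2]-[RX,RY])@np.array([[np.cos(YAW),-np.sin(YAW)],[np.sin(YAW),np.cos(YAW)]])*1000
m=(L[:,0]>-2)&(L[:,0]<60)&(L[:,1]<-40)&(L[:,1]>-135)&(P[:,2]>.012)&(P[:,2]<.062)
print("squat pts rack mm",m.sum(),np.percentile(np.c_[L,P[:,2]*1000][m],[2,50,98],axis=0).round(1).tolist() if m.any() else "")
c=np.array([.5147,.0832])
ctrl.move_gripper(.087)
ctrl.move_ptp([*c,.22],quat(YAW,0,0))
im=get_image("wrist");f=circ(im,"food_tin",.105,.115);print(f)
if abs(f[0]-c).max()<.004: c=f[0]
carry(c,W(-42,23.5),.083)
im=get_image("wrist");save(im,"w6.png");print("food",circ(im,"food_tin",.104,.122),"exp",W(-42,23.5))
for td in (40,42,44,46):
  for x,up in [(-60,.12),(-55,0),(-45,0),(0,0),(45,0)]:
    print(td,x,up,ikp(W(x,23.5),.0375,YAW,up=up,tilt=np.deg2rad(td)))
print(ctrl.read_time())
E
```

```text
squat pts rack mm 1027 [[9.9, -114.8, 12.9], [12.2, -86.0, 30.5], [26.5, -57.0, 51.8]]
(array([0.51487273, 0.08333132]), 0.037466853857040405, 0.55, 6561)
w 0.07486652659842012 14.999966095201671
food (array([0.58542258, 0.04496488]), 0.03771001845598221, 0.98, 8237) exp [0.59241736 0.04410165]
40 -60 0.12 [ 0.08 -0.24  2.48 -0.31  0.21  1.95]
40 -55 0 [ 0.08  0.07  2.53  3.53  0.17 -1.88]
40 -45 0 [ 0.07  0.09  2.51  3.52  0.17 -1.87]
40 0 0 [ 0.06  0.16  2.43  3.51  0.15 -1.87]
40 45 0 [ 0.05  0.23  2.34  3.53  0.13 -1.9 ]
42 -60 0.12 [ 0.08 -0.25  2.51 -0.43  0.17  2.07]
42 -55 0 [ 0.08  0.08  2.55  3.45  0.23 -1.79]
42 -45 0 [ 0.08  0.1   2.53  3.44  0.23 -1.79]
42 0 0 [ 0.07  0.17  2.44  3.43  0.21 -1.78]
42 45 0 [ 0.06  0.23  2.35  3.43  0.18 -1.79]
44 -60 0.12 [ 0.08 -0.25  2.53 -0.63  0.12  2.28]
44 -55 0 [ 0.08  0.09  2.57  3.4   0.29 -1.74]
44 -45 0 [ 0.08  0.11  2.55  3.39  0.29 -1.74]
44 0 0 [ 0.07  0.18  2.46  3.38  0.27 -1.73]
44 45 0 [ 0.06  0.24  2.37  3.37  0.24 -1.74]
46 -60 0.12 None
46 -55 0 None
46 -45 0 [ 0.08  0.12  2.56  3.36  0.35 -1.7 ]
46 0 0 [ 0.07  0.19  2.48  3.34  0.33 -1.7 ]
46 45 0 [ 0.06  0.25  2.39  3.34  0.3  -1.7 ]
36.9583
```

```bash
python3 - <<'E'
from h import *
T=np.deg2rad(40);by=23.5;r=.0375
for x,up in [(-72,.12),(-64,0),(-60,0)]: print(x,ikp(W(x,by),r,YAW,up=up,tilt=T))
ctrl.move_ptp(*push_pose(W(-72,by),r,YAW,up=.12,tilt=T))
ctrl.move_ptp(*push_pose(W(-63,by),r,YAW,tilt=T));print(ctrl.read_force(),ctrl.read_qpos().round(2))
for x in (-8,20,44.5):
    ctrl.move_straight(*push_pose(W(x,by),r,YAW,tilt=T),vel=.06);print(x,ctrl.read_force())
im=get_image("scene");save(im,"s3.png")
print(ctrl.read_time())
E
```

```text
-72 [ 0.08 -0.27  2.5  -0.31  0.22  1.95]
-64 [ 0.08  0.05  2.55  3.53  0.17 -1.88]
-60 [ 0.08  0.06  2.54  3.53  0.17 -1.88]
[ 0.27494351 -0.87966904 -0.00208753] [ 0.08  0.06  2.55  3.53  0.17 -1.88]
-8 [-1.17419943 -1.43902745  0.51162076]
20 [-1.02372131  0.28357636  0.21805323]
44.5 [ 2.95272699e-01  4.18539373e-01 -3.94319341e-04]
43.3083
```

View pics/s3.png

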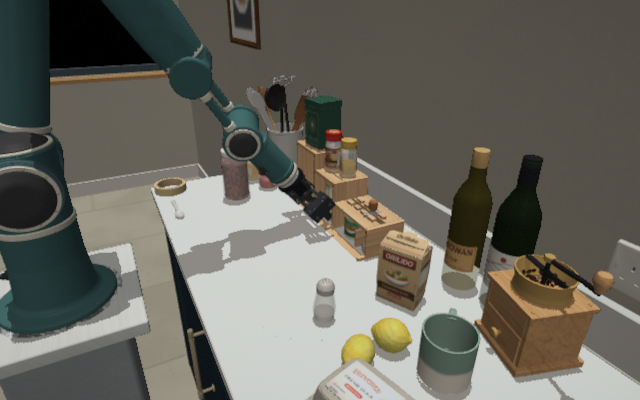

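The food tin is in the mid room at (318,205). Before pushing the jar I check the clearances (mustard, ring, spoon) and the IK for an oblique cradle push. This step is pure computation.

```bash
python3 - <<'E'
from h import *
P=np.concatenate([np.load(f"w{k}.npz")["P"] for k in range(3)])
m=(P[:,2]>.008)&(P[:,2]<.3)&(P[:,0]>.25)&(P[:,0]<.62)&(P[:,1]>.15)&(P[:,1]<.5)&(np.hypot(P[:,0]-.468,P[:,1]-.286)>.05)
Q=P[m];g=np.round(Q[:,:2]/.03).astype(int)
for k in np.unique(g,axis=0):
    s=Q[(g==k).all(1)]
    if len(s)>40: print(np.round(k*.03,2),round(np.percentile(s[:,2],98),3),end="; ")
print()
a=np.array([.468,.286])
for bx in (-72,-85,-95):
  b=W(bx,134.5)
  for td in (42,46,50):
    for hd in (-15,-25,-35,-45):
      h=np.deg2rad(hd);kw=dict(gap=.06,tilt=np.deg2rad(td))
      S=[ikp(a,.0415,h,back=.02,up=.15,**kw),ikp(a,.0415,h,back=.012,**kw),ikp(b,.0415,h,**kw)]
      if all(s is not None for s in S): print(bx,td,hd,[s.tolist() for s in S])
for x,up in [(-100,0),(-90,0),(-80,0),(-70,0),(-90,.12),(-80,.12),(0,0),(46,0)]:
  print(x,up,[ikp(W(x,134.5),.0415,YAW,up=up,tilt=np.deg2rad(t)) for t in (40,42,45)])
E
```

```text
[0.27 0.39] 0.025; [0.27 0.45] 0.026; [0.27 0.48] 0.026; [0.3  0.27] 0.01; [0.3 0.3] 0.011; [0.3  0.39] 0.025; [0.3  0.48] 0.026; [0.33 0.39] 0.025; [0.33 0.42] 0.026; [0.33 0.45] 0.026; [0.33 0.48] 0.026; [0.54 0.3 ] 0.06; [0.54 0.33] 0.063; [0.54 0.36] 0.072; [0.54 0.39] 0.101; [0.54 0.42] 0.102; [0.57 0.3 ] 0.064; [0.57 0.33] 0.064; [0.57 0.36] 0.098; [0.57 0.39] 0.293; [0.57 0.42] 0.267; [0.57 0.45] 0.264; [0.6 0.3] 0.064; [0.6  0.33] 0.275; [0.6  0.36] 0.279; [0.6  0.39] 0.292; [0.6  0.42] 0.25; [0.6  0.45] 0.259; 
-72 42 -45 [[1.02, 0.19, 2.01, -0.75, 1.25, -2.54], [1.01, 0.42, 2.07, -0.85, 1.05, -2.32], [0.69, 0.36, 2.16, -1.06, 0.87, -2.42]]
-72 46 -45 [[1.05, 0.22, 2.01, -0.81, 1.29, -2.48], [1.04, 0.46, 2.06, -0.9, 1.1, -2.26], [0.72, 0.4, 2.16, -1.12, 0.92, -2.34]]
-72 50 -45 [[1.08, 0.26, 2.01, -0.86, 1.33, -2.43], [1.06, 0.5, 2.05, -0.94, 1.15, -2.21], [0.75, 0.43, 2.16, -1.18, 0.97, -2.26]]
-85 42 -45 [[1.02, 0.19, 2.01, -0.75, 1.25, -2.54], [1.01, 0.42, 2.07, -0.85, 1.05, -2.32], [0.7, 0.35, 2.18, -1.05, 0.88, -2.41]]
-85 46 -45 [[1.05, 0.22, 2.01, -0.81, 1.29, -2.48],
[... 870 characters left out ...]
2.12])]
-80 0 [array([ 0.43,  0.09,  2.51,  4.36,  0.3 , -2.42]), array([ 0.44,  0.1 ,  2.53,  4.23,  0.34, -2.28]), array([ 0.46,  0.12,  2.55,  4.08,  0.41, -2.12])]
-70 0 [array([ 0.41,  0.1 ,  2.5 ,  4.35,  0.29, -2.42]), array([ 0.43,  0.11,  2.51,  4.22,  0.34, -2.28]), array([ 0.44,  0.13,  2.53,  4.07,  0.41, -2.12])]
-90 0.12 [None, None, None]
-80 0.12 [None, None, None]
0 0 [array([ 0.34,  0.2 ,  2.37,  4.32,  0.25, -2.46]), array([ 0.35,  0.21,  2.39,  4.17,  0.29, -2.29]), array([ 0.36,  0.22,  2.41,  4.  ,  0.36, -2.12])]
46 0 [array([ 0.31,  0.26,  2.28,  4.36,  0.22, -2.52]), array([ 0.31,  0.27,  2.3 ,  4.17,  0.26, -2.34]), array([ 0.32,  0.28,  2.33,  3.98,  0.33, -2.14])]
```

```bash
cat >> h.py <<'E'
def half(pq): 
    p,q=pq;r=(R.from_quat([q[1],q[2],q[3],q[0]])*R.from_euler("z",np.pi)).as_quat();return p,[r[3],r[0],r[1],r[2]]
T40=np.deg2rad(40);A=np.array([.468,.286]);B=W(-70,134.5)
J=lambda c,hd=-35,**k: half(push_pose(c,.0415,np.deg2rad(hd),gap=.06,tilt=np.deg2rad(44),**k))
MIDN=push_pose(W(-72,23.5),.0375,YAW,up=.12,tilt=T40)
MIDF=push_pose(W(-66,23.5),.0375,YAW,tilt=T40)
HI=([*W(-110,23.5),.30],quat(YAW,.3))
E
python3 - <<'E'
from h import *
ik=lambda pq:(lambda s:None if s is None else np.round(s,2).tolist())(ctrl.inverse_kinematics(*pq))
for n,pq in dict(midn=MIDN,midf=MIDF,hi=HI,hih=half(HI),midnh=half(MIDN),midfh=half(MIDF)).items(): print(n,ik(pq))
for hd in (-25,-35,-45):
    print(hd,[ik(x) for x in (J(A,hd,back=.02,up=.19),J(A,hd,back=.012),J(B,hd),J(B,hd,back=.03),J(B,hd,back=.03,up=.2))])
for x in (-102,-98,-70,0,46): 
    print(x,[ik(push_pose(W(x,134.5),.0415,YAW,tilt=np.deg2rad(t))) for t in (40,42)])
E
```

```text
midn [0.08, -0.27, 2.5, -0.31, 0.22, 1.95]
midf [0.08, 0.05, 2.55, 3.53, 0.17, -1.88]
hi [0.05, -0.22, 2.06, -0.03, 1.01, 1.66]
hih [0.05, -0.22, 2.06, -0.03, 1.01, -1.49]
midnh [0.08, -0.27, 2.5, -0.31, 0.22, -1.19]
midfh [0.08, 0.05, 2.55, 3.53, 0.17, 1.26]
-25 [[1.05, -0.03, 2.18, -0.88, 1.11, 0.38], [1.04, 0.31, 2.27, -1.13, 0.87, 0.8], None, None, [0.71, -0.14, 2.27, -0.94, 0.9, 0.14]]
-35 [[1.05, 0.07, 2.08, -0.83, 1.22, 0.49], [1.04, 0.38, 2.17, -0.99, 0.97, 0.82], [0.68, 0.32, 2.26, -1.25, 0.78, 0.75], [0.74, 0.31, 2.27, -1.21, 0.81, 0.77], [0.74, -0.04, 2.17, -0.91, 1.04, 0.28]]
-45 [[1.04, 0.16, 1.98, -0.77, 1.32, 0.57], [1.02, 0.44, 2.06, -0.88, 1.07, 0.85], [0.7, 0.38, 2.16, -1.09, 0.89, 0.76], [0.76, 0.38, 2.16, -1.06, 0.92, 0.78], [0.76, 0.06, 2.07, -0.86, 1.16, 0.4]]
-102 [[0.46, 0.06, 2.55, 4.39, 0.32, -2.43], [0.47, 0.07, 2.57, 4.26, 0.36, -2.29]]
-98 [[0.45, 0.06, 2.54, 4.38, 0.31, -2.42], [0.46, 0.07, 2.56, 4.26, 0.36, -2.29]]
-70 [[0.41, 0.1, 2.5, 4.35, 0.29, -2.42], [0.43, 0.11, 2.51, 4.22, 0.34, -2.28]]
0 [[0.34, 0.2, 2.37, 4.32, 0.25, -2.46], [0.35, 0.21, 2.39, 4.17, 0.29, -2.29]]
46 [[0.31, 0.26, 2.28, 4.36, 0.22, -2.52], [0.31, 0.27, 2.3, 4.17, 0.26, -2.34]]
```

```bash
python3 - <<'E'
from h import *
ctrl.move_straight(*push_pose(W(-62,23.5),.0375,YAW,tilt=T40),vel=.2)
ctrl.move_ptp(*MIDN);ctrl.move_gripper(.06)
ctrl.move_ptp(*HI)
ctrl.move_ptp(*J(A,back=.02,up=.19))
ctrl.move_straight(*J(A,back=.012),vel=.2);print(ctrl.read_force(),ctrl.read_time())
ctrl.move_straight(*J(A),vel=.06)
ctrl.move_straight(*J(B),vel=.08);print(ctrl.read_force())
im=get_image("scene");save(im,"s4.png");P,u,v=world(im)
m=(P[:,2]>.145)&(P[:,2]<.165)&(np.hypot(*(P[:,:2]-B).T)<.06);print("jar top",np.percentile(P[m],[2,98],axis=0).round(3).tolist(),B)
print(ctrl.read_time())
E
```

```text
[-0.43214855 -0.50224895 -0.51731777] 50.7417
[-2.51121192  3.82630986  2.5469092 ]
jar top [[0.527, 0.122, 0.146], [0.595, 0.19, 0.156]] [0.5668213  0.15568051]
53.3333
```

View pics/s4.png

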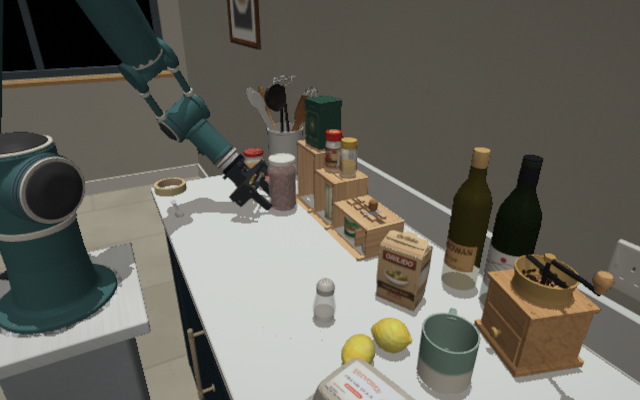

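The jar stands upright at (282,182), about (0.562, 0.156), in line with the tall bay. Now the final push.

```bash
python3 - <<'E'
from h import *
T=np.deg2rad(42);by=134.5
S=lambda x:push_pose(W(x,by),.0415,YAW,tilt=T)
ctrl.move_straight(*J(B,back=.03),vel=.15)
ctrl.move_straight(*J(B,back=.03,up=.2),vel=.3)
ctrl.move_gripper(.0)
ctrl.move_ptp(*HI);ctrl.move_ptp(*MIDN);ctrl.move_ptp(*MIDF)
ctrl.move_ptp(*S(-102));print(ctrl.read_force(),ctrl.read_time())
ctrl.move_gripper(.04)
for x,v in ((-72,.1),(-8,.06),(46.5,.05)):
    ctrl.move_straight(*S(x),vel=v);print(x,ctrl.read_force())
im=get_image("scene");save(im,"s5.png");print(ctrl.read_time())
E
```

```text
[-0.31782896 -0.51435192 -0.33746491] 61.4083
-72 [-0.42394958  0.15235365 -0.43360526]
-8 [-4.96853904 -1.40012666  2.42622293]
46.5 [-2.46263251 -0.17319293 -2.7237355 ]
65.0917
```

View pics/s5.png

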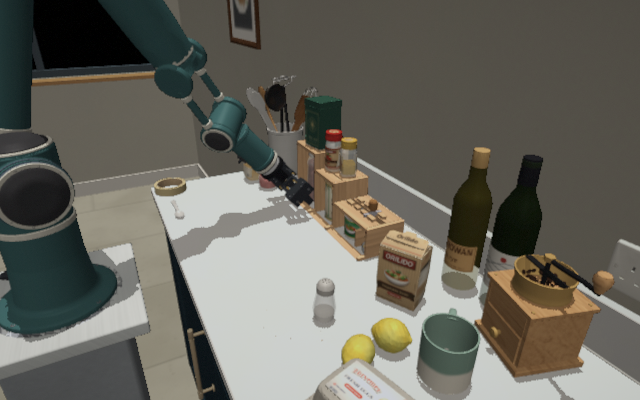

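```bash
python3 - <<'E'
from h import *
T=np.deg2rad(42);S=lambda x:push_pose(W(x,134.5),.0415,YAW,tilt=T)
ctrl.move_straight(*S(49),vel=.04);f=ctrl.read_force();print(f)
ctrl.move_straight(*S(-15),vel=.15);print(ctrl.read_time())
for n in ("wrist","scene"):
    P,u,v=world(get_image(n))
    L=(P[:,:2]-[RX,RY])@np.array([[np.cos(YAW),-np.sin(YAW)],[np.sin(YAW),np.cos(YAW)]])*1000;Z=P[:,2]*1000
    for nm,y0,y1,h in [("jar",86,183,150),("food",-21,68,110),("squat",-130,-40,56)]:
        for a,b in [(14,h*.5),(h*.5,h)]:
            m=(L[:,0]>1)&(L[:,0]<80)&(L[:,1]>y0)&(L[:,1]<y1)&(Z>a)&(Z<b)
            if m.sum()>30: 
                q=L[m];(s)=least_squares(lambda c:np.hypot(*(q-c).T)-(41.5 if nm=="jar" else 37.5),[50,(y0+y1)/2],loss="soft_l1").x
                print(n,nm,int(a),int(b),m.sum(),"front",np.percentile(q[:,0],3).round(1),"centre",s.round(1))
print(ctrl.read_time())
E
```

```text
[-2.85173701 -0.75321175 -1.99969177]
65.9167
wrist jar 14 75 9514 front 7.3 centre [ 49.7 134.5]
wrist jar 75 150 12213 front 6.8 centre [ 49.6 134.4]
wrist food 14 55 4701 front 10.1 centre [47.9 23.5]
wrist food 55 110 13207 front 9.9 centre [47.9 24. ]
scene jar 14 75 137 front 5.7 centre [ 48.3 135.5]
scene jar 75 150 175 front 5.3 centre [ 48.6 135.7]
scene food 14 55 95 front 8.4 centre [47.1 24.5]
scene food 55 110 131 front 8.5 centre [47.  24.6]
scene squat 14 28 58 front 8.7 centre [ 46.8 -85.5]
scene squat 28 56 124 front 8.4 centre [ 46.9 -85. ]
66.0167
```

All three items are upright and centred in their bays, with the gripper clear of everything. I hand in now.

```bash
python3 -c "
from bench import ctrl
print(ctrl.hand_in())"
```

```text
the job is handed in; nothing more can be done
None
```

The job was handed in at about 66 s of the 72 s; no verdict came back. The jar, food tin and squat tin measured upright and within 2 mm of their bay points, and the divider read as seated in the end notch when released.

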